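# Find the rocking corner of a bearing housing and wedge it firm

### The job

Before it is bolted down, check the bearing housing for a soft foot: press down on its corners in turn until one gives and the housing rocks, then slide the steel wedge, resting on the pad, in under that corner's foot until it just bears and the housing no longer rocks, without jacking the housing out of level. Prove it by pressing the wedged corner once more and after it the diagonally opposite one; then leave the housing standing level on its pads with the wedge tight under the foot. Press and push gently, do not shove the housing about, and leave the other things on the bench alone.

Things in the scene. Friction and masses are not known exactly. Their poses are not given: they have to be found in the camera images.
- machine_base: Painted steel plate 200 x 200 x 16 mm bolted to the bench; origin at the centre of its underside, x and y along its edges, z up. On it four bright steel pads, 72 x 72 mm, centred at (+-58, +-58) mm; three pad tops lie 26 mm above the bench, the fourth 3.2 to 4.4 mm lower; which one is low varies and can only be felt.
- bearing_housing: Dark cast square-flange bearing housing, 1.0 to 1.6 kg, loose on the base, aligned with it within 0.03 rad. Flange 130 x 130 mm with rounded corners; hub of 82 mm diameter in the middle, top 60 mm above the origin. Origin at the centre of the plane of its four feet (z about 26 mm), z up. It stands level on three feet; the fourth hangs over the low pad. That corner gives 2 to 4 mm under 2 to 5 N and comes back when let go.
- corner_1 (a point): The place to press at the housing's (+x, +y) corner: centre of a bright 23 mm spot face on the flange, 21 mm above the feet's plane, at (+-47, +-47) mm. Right below it is a round foot, 28 mm diameter, 6 mm high; the flange reaches 18 mm outwards from here, its underside 6 mm above the feet's plane. Corner 3 is diagonally opposite.
- corner_2 (a point): The place to press at the housing's (-x, +y) corner: centre of a bright 23 mm spot face on the flange, 21 mm above the feet's plane, at (+-47, +-47) mm. Right below it is a round foot, 28 mm diameter, 6 mm high; the flange reaches 18 mm outwards from here, its underside 6 mm above the feet's plane. Corner 4 is diagonally opposite.
- corner_3 (a point): The place to press at the housing's (-x, -y) corner: centre of a bright 23 mm spot face on the flange, 21 mm above the feet's plane, at (+-47, +-47) mm. Right below it is a round foot, 28 mm diameter, 6 mm high; the flange reaches 18 mm outwards from here, its underside 6 mm above the feet's plane. Corner 1 is diagonally opposite.
- corner_4 (a point): The place to press at the housing's (+x, -y) corner: centre of a bright 23 mm spot face on the flange, 21 mm above the feet's plane, at (+-47, +-47) mm. Right below it is a round foot, 28 mm diameter, 6 mm high; the flange reaches 18 mm outwards from here, its underside 6 mm above the feet's plane. Corner 2 is diagonally opposite.
- wedge: Bright steel taper wedge 70 x 22 mm, 0.15 kg. Origin at the centre of its flat underside, thin end at x = +35 mm. Tip 2 mm thick; the top rises 1 in 9 to 8 mm at x = -19 mm, then is flat to the tail at x = -35 mm. Upright grip lug on the tail: 14 mm in x, 22 mm in y (flush with the sides), centred at x = -27 mm, top 40 mm above the underside.
- wedge_tip (a point): Middle of the wedge's thin end, 1 mm above its underside. Slid along the low pad, it comes to bear 11 to 22 mm past the foot's outer edge; before that it slides with little force, then the push rises to some 4 to 10 N as it starts to lift the housing. It holds itself by friction.
- wrench: Bystander: loose adjustable wrench lying flat, 207 mm long; origin at its middle on the bench.
- gear: Bystander: small steel gear wheel lying flat, 40 mm across, 18 mm high; origin at the centre of its underside.
- tape_roll: Bystander: roll of black tape lying flat, 59 mm across, 18 mm high; origin at the centre of its underside.
Things that resemble listed ones, but are neither listed nor needed, are in the scene too. Leave any orange or yellow look-alike of the wedge alone.

How it is judged:
On the way, in this order (a step that is already met when the one before it is completed fails the run):
1. a press on the soft corner makes the housing rock over (contact force between the fingers and bearing_housing above 1.5 N and angle between bearing_housing's own z axis and vertical above 0.025 rad), for 0.2 s.
2. the wedge bears under the foot of a corner and the housing is level ((horizontal distance between wedge_tip and corner_1 below 0.018 m or horizontal distance between wedge_tip and corner_2 below 0.018 m or horizontal distance between wedge_tip and corner_3 below 0.018 m or horizontal distance between wedge_tip and corner_4 below 0.018 m) and contact force between wedge and bearing_housing above 0.5 N and angle between bearing_housing's own z axis and vertical below 0.012 rad), for 0.2 s.
3. the wedged corner is pressed with at least 4 N and the housing stays level (contact force between the fingers and bearing_housing above 4 N and (horizontal distance between wedge_tip and corner_1 below 0.018 m or horizontal distance between wedge_tip and corner_2 below 0.018 m or horizontal distance between wedge_tip and corner_3 below 0.018 m or horizontal distance between wedge_tip and corner_4 below 0.018 m) and angle between bearing_housing's own z axis and vertical below 0.012 rad and horizontal distance between the grasp point and wedge_tip below 0.045 m), for 0.2 s.
4. the diagonally opposite corner is pressed with at least 4 N and the housing stays level (contact force between the fingers and bearing_housing above 4 N and angle between bearing_housing's own z axis and vertical below 0.012 rad and ((horizontal distance between wedge_tip and corner_1 below 0.018 m and horizontal distance between the grasp point and corner_3 below 0.035 m) or (horizontal distance between wedge_tip and corner_2 below 0.018 m and horizontal distance between the grasp point and corner_4 below 0.035 m) or (horizontal distance between wedge_tip and corner_3 below 0.018 m and horizontal distance between the grasp point and corner_1 below 0.035 m) or (horizontal distance between wedge_tip and corner_4 below 0.018 m and horizontal distance between the grasp point and corner_2 below 0.035 m))), for 0.2 s.
At the end, for the whole second after the job is handed in: The wedge's tip is under a foot (within 18 mm of the foot's centre seen from above), wedge and housing press on each other with more than 0.5 N, the housing is level within 0.012 rad, less than 15 mm from where it stood, and both are at rest (all of step 2 and linear speed of each of bearing_housing, wedge below 0.01 m/s and distance of bearing_housing from where it was at the start of the episode below 0.015 m); the robot touches nothing.
It fails at once if the fingers press on the housing with more than 40 N (contact force between the fingers and bearing_housing above 40 N).
It fails at once if the wedge is forced against the housing with more than 40 N (contact force between wedge and bearing_housing above 40 N).
It fails at once if the housing is shoved more than 15 mm (distance of bearing_housing from where it was at the start of the episode above 0.015 m).
It fails at once if a bystander (wrench, gear wheel, tape roll) is moved more than 20 mm (distance of any of wrench, gear, tape_roll from where it was at the start of the episode above 0.02 m).
It also fails if it takes over 72 s, if anything falls off the work surface, if the arm or the gripper's body presses on something with over 40 N, if the wrist force passes 120 N, or if a joint passes its speed limit or range.

### The arm

A 7-joint arm with a two-finger parallel gripper is mounted at the origin on a cart in front of the work surface, level with it; the furniture and walls round the work are solid. World frame = base frame: x ahead of the robot, y to its left, z up, the work surface at z = 0. Lengths are in m, angles in rad, forces in N, time in s.
With the tool pointing down it reaches from about 0.4 to 0.9 m from the base axis. Payload 5.6 kg.
Tool frame: the origin (TCP) lies between the finger pads; the fingertips stand 22 mm ahead of it and the grasp point (between the pads) lies 3 mm ahead of it (r.finger_overhang is the distance from the TCP to the fingertips, in m); z points along the fingers, y is the line along which they close (so a half turn about z gives the same grasp; the last joint's range is limited). The gripper opens to 92 mm and grips with 3 to 60 N. Pads are 20 mm wide; open, the fingers measure 128 mm over their backs; the gripper's body (75 mm by 189 mm) begins 69 mm behind the grasp point.
Start: joints at [-1.379, 0.468, -0.012, 1.603, 0.006, 1.071, -0.056], TCP at [0.151, 0.632, 0.237] pointing down, gripper open.
Joint ranges: [-2.53, 2.53], [-0.31, 2.02], [-1.57, 1.55], [0.28, 2.44], [-1.29, 4.43], [0.15, 1.84], [-2.92, 2.92]. Speed limits (rad/s): [2.57, 2.57, 3.14, 3.14, 3.14, 3.14, 3.14].

### API

Orientations are given as a unit quaternion [w, x, y, z].
In Python, from workcell import readout, read_camera, calibration, r gives the robot as it stands.
- The arm moves only by the tool arm_command, never from a script. Its argument "rows" is one flat list of numbers, 5 for each row, row after row: the finger opening in mm, from 0 to 91.9, then the shift along the tool's x, y, z in mm, then the turn about the tool's z in rad. A call has exactly 5 rows; each row shifts and turns the commanded pose from where the row before left it, along the tool's axes as they then stand; what a row does not reach is not made up. A row lasts 1/12 s, in which the tool goes at most 41.7 mm and 7.16 degrees, less where a joint would pass 70% of its speed; a pose out of reach is approached as far as the arm can. A call with a gripper value outside its range is refused whole. The fingers move at their own pace and stop on an object; "force" is the grip in N (left out, the last holds). Time passes only in rows, so rows that do not move let the fingers close, or fill a call up. It gives the time, the measured TCP pose, the force, the opening and the grip force at its end, in the units of the state.
- readout.read_state(): the state, without advancing time (a new reading comes with each control period).
- read_camera(name): name is "scene" or "top" or "wrist"; returns (picture, depth): 400x640x3 uint8, red, green, blue; 400x640 float32, m along the optical axis (not along the pixel's ray), 0 where there is no reading.
- calibration(name): a dict with "fov_y" (degrees; the focal length in pixels is half the picture's height over the tangent of half this angle, whatever the lens; pixels are square), "cx", "cy" (the principal point, pixels), "extrinsics" (4x4, takes a point from world to camera coordinates). Camera axes: x right, y down, z forward; pixel columns grow to the right and rows downward; lengths in m; the calibration is good to about 2 mm. The wrist camera is an equidistant fisheye: a pixel r from the principal point sees the ray r / f radians off the axis. A picture is of the moment at which its call begins: read the wrist's pose just before it. calibration takes no time and is no camera call; for the wrist camera it gives the pose at the moment of the call.
- r.close_job(): hands the job in; it is judged then, once.
The state is a dict: "clock": time; "joint_pos": joint angles; "qvel": joint speeds; "effort": joint torques, N m; "tool_pos": TCP position; "tool_rot": TCP orientation; "ft_force": force on the tool from outside, world axes, zero at the start; "torque": the same for the moment, N m; "grip_width": finger opening in m; "gripper_force": force on a finger pad.
Only numpy, scipy, OpenCV 4.12 (cv2) and the standard library are available. Lean on these libraries where they do the work, as an engineer would, in place of code of your own. Each camera call takes 0.05 s, during which the arm holds its last target. There are 200 camera calls.

## Working session

There is one attempt and no reset: what is moved stays moved. The work goes in short steps, Python scripts to look and compute and a tool call to move; the robot and the scene stay as the last step left them, time stands still between calls to the robot, and variables do not carry over. Pictures are saved under pics/ and viewed, at most 10 in all, crops included, and the job is handed in when it is done.

Besides the shell and the picture viewer there is one more tool, called as name(argument=value, ...) on one line, values as JSON. arm_command: Moves the arm, as the interface text tells. Its arguments: {"type":"object","properties":{"rows":{"type":"array","items":{"type":"number"}},"force":{"type":"number"}},"required":["rows"]}

```bash
ls; mkdir -p pics
python3 - <<'E'
from workcell import readout, read_camera, calibration, r
import cv2, numpy as np
print(readout.read_state())
for n in ("top","scene"):
    c=calibration(n); print(n,c)
    im,d=read_camera(n); np.savez("pics/%s0.npz"%n,im=im,d=d)
    cv2.imwrite("pics/%s0.png"%n,im[:,:,::-1])
E
```

```text
pics
{'clock': 0.0, 'joint_pos': array([-1.37898165,  0.46838151, -0.0116213 ,  1.60360418,  0.00601632,
        1.07145035, -0.05631636]), 'qvel': array([ 0.0006722 , -0.00088536,  0.00067991,  0.00062098,  0.00035791,
        0.00045514,  0.00112517]), 'effort': array([ 8.18699773e-04, -5.20571744e+01, -1.22985186e-02, -2.43755203e+01,
       -5.66961779e-02,  1.68911414e-02,  1.40522511e-04]), 'tool_pos': array([0.15116168, 0.63160949, 0.23564559]), 'tool_rot': array([-4.01579282e-05,  1.17165600e-01,  9.93111980e-01, -9.03557628e-04]), 'ft_force': array([0.04564526, 0.05586122, 0.82714984]), 'torque': array([ 0.01286144, -0.00510985,  0.00217382]), 'gripper_force': 0.0, 'grip_width': 0.09177898237260332}
top {'fov_y': 52.651250321187725, 'cx': 323.5247228058974, 'cy': 198.5455883879921, 'extrinsics': array([[-0.00474933, -0.99994641,  0.00919869, -0.32248777],
       [-0.99061447,  0.00344801, -0.13664214,  0.51086803],
       [ 0.1366031 , -0.00976131, -0.99057777,  0.99756307],
       [ 0.        ,  0.        ,  0.        ,  1.        ]])}
scene {'fov_y': 47.189844758423334, 'cx': 318.3516586588052, 'cy': 199.85899075277516, 'extrinsics': array([[ 0.75376721, -0.65711003,  0.00643461, -0.57737163],
       [-0.46473196, -0.53996323, -0.70175774,  0.11311274],
       [ 0.4646065 ,  0.5259716 , -0.7123866 ,  0.98816237],
       [ 0.        ,  0.        ,  0.        ,  1.        ]])}
```

View pics/top0.png

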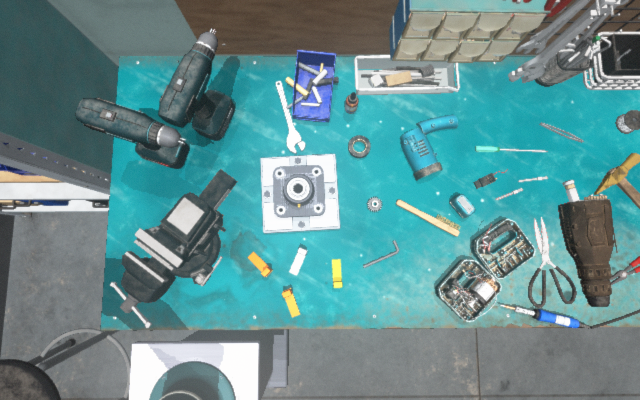

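View pics/scene0.png

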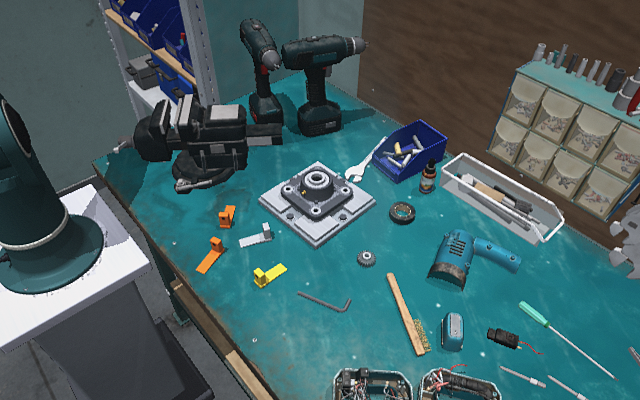

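The steel wedge candidates in the top view are bright steel at (298,261), yellow at (337,272) and orange at (259,263) and (291,302). Only the bright steel one fits the description. The housing is at (300,192), with the wrench at (291,117), the tape roll at (359,147) and the gear at (375,204). I'll confirm the wedge with a crop.

```bash
cat > h.py <<'E'
import numpy as np, cv2
from workcell import readout, read_camera, calibration, r
def ray(c,uv,fish=False):
    uv=np.atleast_2d(np.asarray(uv,float)); f=200/np.tan(np.radians(c["fov_y"])/2)
    p=(uv-[c["cx"],c["cy"]])/f
    if fish:
        t=np.linalg.norm(p,axis=1,keepdims=True); t=np.maximum(t,1e-9)
        d=np.hstack([p/t*np.sin(t),np.cos(t)])
    else: d=np.hstack([p,np.ones((len(p),1))])
    E=c["extrinsics"]; return -E[:3,:3].T@E[:3,3], d@E[:3,:3]
def plane(c,uv,z,fish=False):
    o,d=ray(c,uv,fish); return (o+d*((z-o[2])/d[:,2:]))
def rows(target,yaw=None):
    pass
def tool():
    s=readout.read_state(); w,x,y,z=s["tool_rot"]
    from scipy.spatial.transform import Rotation as R
    return s,R.from_quat([x,y,z,w]).as_matrix()
E
python3 - <<'E'
from h import *
im=np.load("pics/top0.npz")["im"]; sc=np.load("pics/scene0.npz")["im"]
a=cv2.resize(im[145:320,235:360],None,fx=3.2,fy=3.2,interpolation=cv2.INTER_CUBIC)
b=cv2.resize(sc[150:290,190:385],None,fx=2,fy=2,interpolation=cv2.INTER_CUBIC)
o=np.zeros((560,800,3),np.uint8); o[:560,:400]=a; o[:280,400:790]=b
cv2.imwrite("pics/crop1.png",o[:,:,::-1])
c=calibration("top")
hsv=cv2.cvtColor(im,cv2.COLOR_RGB2HSV)
m=((hsv[...,1]<60)&(hsv[...,2]>110)).astype(np.uint8)
n,l,st,ce=cv2.connectedComponentsWithStats(m)
for i in range(1,n):
    x,y,w,h,A=st[i]
    if A>25 and 235<x<360 and 100<y<320:
        pts=np.argwhere(l==i)[:,::-1].astype(np.float32)
        print(st[i],ce[i],cv2.minAreaRect(pts),plane(c,ce[i],0.015).round(3))
for nm,uv in dict(gear=(375,204),tape=(359,147),yel=(337,272),or1=(259,263),or2=(291,302),hub=(299,188)).items(): print(nm,plane(c,uv,0.01 if nm!='hub' else .086).round(3))
E
```

```text
[345 104  12   8  49] [350.59183673 107.91836735] ((350.1560363769531, 107.89199829101562), (11.538111686706543, 5.813777446746826), 10.30484676361084) [[ 0.759 -0.399  0.015]]
[349 136  21  21 247] [358.85020243 145.92307692] ((359.0, 146.0), (20.0, 20.0), 90.0) [[ 0.654 -0.42   0.015]]
[ 261  154   79   79 5610] [299.35365419 193.15686275] ((299.24920654296875, 192.98614501953125), (75.21734619140625, 76.60409545898438), 86.8201675415039) [[ 0.527 -0.262  0.015]]
[  249   219   391   181 29640] [457.40644399 350.71717274] ((443.43328857421875, 310.79132080078125), (178.86962890625, 389.87841796875), 87.86573791503906) [[ 0.129 -0.656  0.015]]
[289 247  18  28 245] [297.82040816 260.92244898] ((297.72589111328125, 260.9635314941406), (9.070832252502441, 27.697566986083984), 22.833656311035156) [[ 0.352 -0.258  0.015]]
gear [[ 0.498 -0.46   0.01 ]]
tape [[ 0.652 -0.42   0.01 ]]
yel [[ 0.323 -0.358  0.01 ]]
or1 [[ 0.347 -0.159  0.01 ]]
or2 [[ 0.249 -0.241  0.01 ]]
hub [[ 0.529 -0.264  0.086]]
```

View pics/crop1.png

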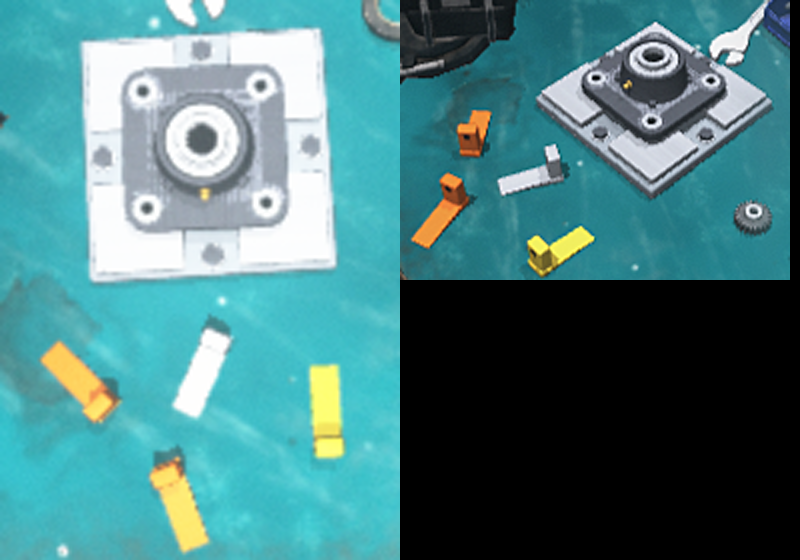

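The crop shows the bright wedge on the bench. Its lug end is at crop (217,335) and its thin end at crop (187,413), so the tip points towards the robot. This matches the listed shape and colour. Next I'll check obstacle heights along the way.

Run:
```python
from h import *
P=[]
for n in("top","scene"):
    z=np.load("pics/%s0.npz"%n); d=z["d"]; c=calibration(n)
    v,u=np.nonzero(d>0); o,D=ray(c,np.c_[u,v]); P.append(o+D*d[v,u][:,None])
P=np.vstack(P)
xs=np.arange(-.1,.9,.1); ys=np.arange(.8,-.5,-.1)
print("x:",xs.round(1))
for y in ys:
    print("%5.1f"%y,[ (lambda q:"%.2f"%q[:,2].max() if len(q) else " -- ")(P[(abs(P[:,0]-x)<.05)&(abs(P[:,1]-y)<.05)]) for x in xs])
z=np.load("pics/top0.npz")["d"]; c=calibration("top")
for uv in [(298,262),(303,250),(270,165),(265,225),(299,160),(335,225),(281,215)]:
    o,D=ray(c,uv); print(uv,(o+D[0]*z[uv[1],uv[0]]).round(4))
```

```text
x: [-0.1  0.   0.1  0.2  0.3  0.4  0.5  0.6  0.7  0.8]
  0.8 ['-0.77', '-0.54', '-0.77', '-0.77', '-0.77', '-0.76', '-0.77', '0.14', ' -- ', ' -- ']
  0.7 ['-0.77', '-0.46', '-0.53', '-0.77', '-0.77', '-0.76', '-0.77', '0.15', '0.15', ' -- ']
  0.6 ['-0.77', '-0.12', '-0.13', '-0.77', '-0.77', '-0.76', '-0.77', '0.16', '0.16', ' -- ']
  0.5 ['-0.77', '-0.12', '-0.12', '-0.77', '-0.77', ' -- ', ' -- ', '0.11', '0.10', ' -- ']
  0.4 ['-0.53', '-0.13', ' -- ', '-0.77', '-0.77', ' -- ', ' -- ', '0.12', '0.14', ' -- ']
  0.3 [' -- ', '-0.76', ' -- ', '-0.77', '-0.78', ' -- ', '0.33', '0.35', '0.37', '0.38']
  0.2 [' -- ', '0.01', '0.01', '0.01', '0.09', '0.01', '0.01', '0.27', '0.27', '0.01']
  0.1 ['0.01', '0.05', '0.03', '0.14', '0.18', '0.19', '0.01', '0.27', '0.27', '0.01']
  0.0 ['0.13', '0.36', '0.37', '0.01', '0.19', '0.19', '0.17', '0.27', '0.27', '0.27']
 -0.1 ['0.02', '0.36', '0.36', '0.01', '0.04', '0.17', '0.17', '0.12', '0.27', '0.27']
 -0.2 ['0.00', '0.01', '0.01', '0.01', '0.05', '0.03', '0.09', '0.09', '0.04', '0.08']
 -0.3 ['-0.77', '-0.77', ' -- ', '0.01', '0.04', '0.04', '0.09', '0.09', '0.05', '0.08']
 -0.4 ['-0.77', '-0.76', ' -- ', '0.01', '0.05', '0.03', '0.03', '0.03', '0.06', '0.10']
(298, 262) [ 0.3489 -0.2584  0.0083]
(303, 250) [ 0.3791 -0.2725  0.0401]
(270, 165) [ 0.6001 -0.1852  0.0251]
(265, 225) [ 0.4432 -0.1746  0.0254]
(299, 160) [ 0.6139 -0.2608  0.0223]
(335, 225) [ 0.4425 -0.3538  0.0261]
(281, 215) [ 0.4668 -0.2172  0.0462]
```

arm_command(rows=[0, -23.8, -25.2, -15, 0, 0, -23.8, -25.2, -15, 0, 0, -23.8, -25.2, -15, 0, 0, -23.8, -25.2, -15, 0, 0, -23.8, -25.2, -15, 0], force=10)

```text
clock: 0.52
tool_pos: [0.2382, 0.4801, 0.3118]
tool_rot: [-0.0, 0.117, 0.993, -0.0]
ft_force: [0.9, 0.5, 0.5]
grip_width: 0.0608
gripper_force: 0.0
```

arm_command(rows=[0, -23.8, -25.2, -15, 0, 0, -23.8, -25.2, -15, 0, 0, -23.8, -25.2, -15, 0, 0, -23.8, -25.2, -15, 0, 0, -23.8, -25.2, -15, 0])

```text
clock: 0.93
tool_pos: [0.3245, 0.3298, 0.3871]
tool_rot: [-0.0, 0.117, 0.993, -0.0]
ft_force: [0.4, 0.4, 0.2]
grip_width: 0.0269
gripper_force: 0.0
```

arm_command(rows=[0, -23.8, -25.2, -15, 0, 0, -19.4, -27.5, 0, 0, 0, -19.4, -27.5, 0, 0, 0, -19.4, -27.5, 0, 0, 0, -19.4, -27.5, 0, 0])

```text
clock: 1.35
tool_pos: [0.3914, 0.1748, 0.4015]
tool_rot: [-0.0, 0.117, 0.993, 0.0]
ft_force: [0.9, -0.1, 0.4]
grip_width: 0.0003
gripper_force: 0.0
```

arm_command(rows=[0, -19.4, -27.5, 0, 0, 0, -19.4, -27.5, 0, 0, 0, -19.4, -27.5, 0, 0, 0, -19.4, -27.5, 0, 0, 0, -7.2, -34.8, 7.8, 0])

```text
clock: 1.77
tool_pos: [0.4418, 0.0149, 0.3945]
tool_rot: [0.001, 0.117, 0.993, 0.0]
ft_force: [1.0, 0.3, -0.5]
grip_width: 0.0004
gripper_force: 0.0
```

arm_command(rows=[0, -7.2, -34.8, 7.8, 0, 0, -7.2, -34.8, 7.8, 0, 0, -7.2, -34.8, 7.8, 0, 0, -7.2, -34.8, 7.8, 0, 0, -7.2, -34.8, 7.8, 0])

```text
clock: 2.18
tool_pos: [0.4338, -0.1632, 0.3544]
tool_rot: [0.0, 0.117, 0.993, 0.0]
ft_force: [1.2, -0.1, -0.5]
grip_width: 0.0004
gripper_force: 0.0
```

arm_command(rows=[0, -7.2, -34.8, 7.8, 0, 0, -7.2, -34.8, 7.8, 0, 0, -7.2, -34.8, 7.8, 0, 0, 0, 0, 0, 0, 0, 0, 0, 0, 0])

```text
clock: 2.6
tool_pos: [0.4301, -0.2697, 0.3306]
tool_rot: [-0.001, 0.119, 0.993, -0.0]
ft_force: [0.3, 0.9, -0.8]
grip_width: 0.0007
gripper_force: 0.0
```

Run:
```python
from h import *
s,R=tool(); print(s["tool_pos"],R.round(4).tolist(),s["joint_pos"],s["ft_force"],s["grip_width"])
c=calibration("wrist"); print(c)
im,d=read_camera("wrist"); np.savez("pics/w1.npz",im=im,d=d,E=c["extrinsics"]); cv2.imwrite("pics/w1.png",im[:,:,::-1])
```

```text
[ 0.43011222 -0.26969992  0.33064569] [[-0.9714, 0.2372, -0.0023], [0.2372, 0.9714, -0.0007], [0.0021, -0.0013, -1.0]] [-0.321509    0.15748506  0.92562012  1.87473616 -0.13407516  1.17640401
  1.98136204] [ 0.26568984  0.85220505 -0.77233079] 0.0006811891166708593
{'fov_y': 65.70646984690485, 'cx': 313.67738977856175, 'cy': 201.54933889218933, 'extrinsics': array([[ 0.23772368,  0.97133159, -0.00155029,  0.15987398],
       [ 0.93775139, -0.22908863,  0.2610378 , -0.51873983],
       [ 0.25319911, -0.06350865, -0.96532733,  0.35543788],
       [ 0.        ,  0.        ,  0.        ,  1.        ]])}
```

View pics/w1.png

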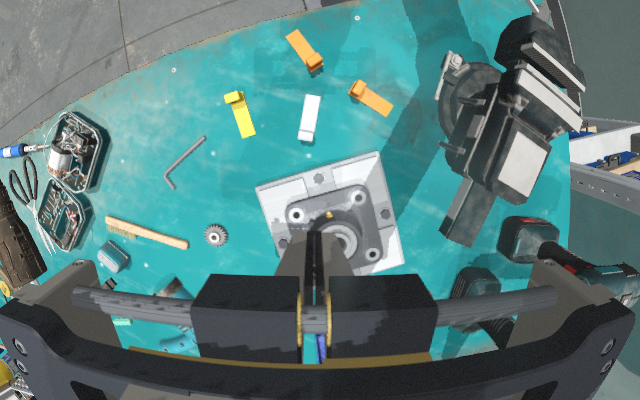

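The wrist view shows the wedge at (311,118) with its lug at the lower end, and spot faces at (296,215), (355,198) and (371,254). I'll refine these positions.

Run:
```python
from h import *
def spot(im,uv,w=6):
    g=cv2.cvtColor(im,cv2.COLOR_RGB2GRAY).astype(float); u,v=map(int,uv)
    s=g[v-w:v+w+1,u-w:u+w+1]; W=np.clip(s-np.percentile(s,60),0,None)
    yy,xx=np.mgrid[v-w:v+w+1,u-w:u+w+1]; return np.array([(W*xx).sum(),(W*yy).sum()])/W.sum()
ct=calibration("top"); it=np.load("pics/top0.npz")["im"]
T=np.array([spot(it,p,5) for p in [(280,173),(317,172),(281,210),(318,208)]])
Pt=plane(ct,T,.047); print("top",T.round(1).tolist(),Pt[:,:2].round(4).tolist(),Pt.mean(0).round(4))
z=np.load("pics/w1.npz"); cw=dict(calibration("wrist"),extrinsics=z["E"]); iw=z["im"]
Wp=np.array([spot(iw,p,7) for p in [(355,198),(296,215),(371,254)]])
print("wrist",Wp.round(1).tolist(),plane(cw,Wp,.047,True)[:,:2].round(4).tolist())
v=(Pt[0]-Pt[2])[:2]+(Pt[1]-Pt[3])[:2]; print("yaw x-dir deg",np.degrees(np.arctan2(v[1],v[0])), "base", )
# wedge in wrist
hsv=cv2.cvtColor(iw,cv2.COLOR_RGB2HSV); m=((hsv[...,1]<50)&(hsv[...,2]>150)).astype(np.uint8)
n,l,st,ce=cv2.connectedComponentsWithStats(m); i=l[115,311]; pts=np.argwhere(l==i)[:,::-1].astype(np.float32)
rect=cv2.minAreaRect(pts); print(st[i],rect); b=cv2.boxPoints(rect)
print("box z0.004",plane(cw,b,.004,True)[:,:2].round(4).tolist()); print("box z.04",plane(cw,b,.04,True)[:,:2].round(4).tolist())
cv2.imwrite("pics/w1c.png",cv2.resize(iw[80:150,270:350],None,fx=7,fy=7,interpolation=cv2.INTER_NEAREST)[:,:,::-1])
d=np.load("pics/w1.npz")["d"]
```

```text
top [[279.6, 173.2], [316.2, 171.5], [280.6, 209.7], [317.7, 207.8]] [[0.5737, -0.2128], [0.578, -0.306], [0.4801, -0.2163], [0.4845, -0.3097]] [ 0.5291 -0.2612  0.047 ]
wrist [[353.4, 196.1], [296.0, 214.2], [372.0, 253.7]] [[0.4774, -0.2222], [0.4842, -0.3097], [0.5743, -0.2121]]
yaw x-dir deg 2.2048858455273326 base
[297  94  24  48 713] ((308.7348327636719, 117.54442596435547), (15.827345848083496, 46.260467529296875), 10.713123321533203)
box z0.004 [[0.3804, -0.2844], [0.3158, -0.2549], [0.3258, -0.2332], [0.3905, -0.2625]]
box z.04 [[0.3787, -0.2819], [0.319, -0.2547], [0.3283, -0.2346], [0.3881, -0.2616]]
```

View pics/w1c.png

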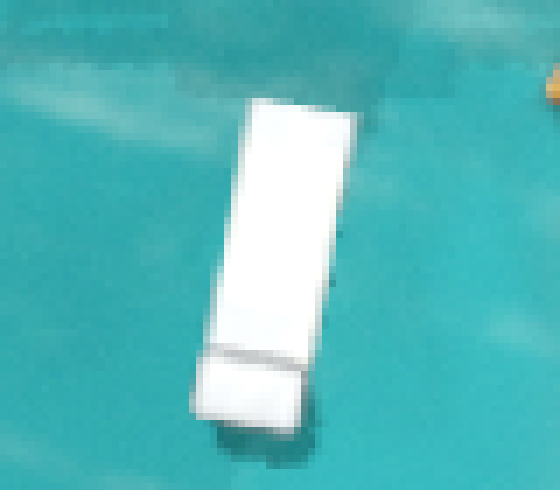

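arm_command(rows=[0, -5.1, 9.1, 35, 0, 0, -5.1, 9.1, 35, 0, 0, -5.1, 9.1, 35, 0, 0, -5.1, 9.1, 35, 0, 0, -5.1, 9.1, 35, 0])

```text
clock: 3.07
tool_pos: [0.4677, -0.227, 0.1551]
tool_rot: [0.001, 0.116, 0.993, 0.001]
ft_force: [1.0, 0.2, 0.6]
grip_width: 0.0004
gripper_force: 0.0
```

arm_command(rows=[0, -5.1, 9.1, 35, 0, 0, -5.1, 9.1, 35, 0, 0, 0, 0, 5, 0, 0, 0, 0, 0, 0, 0, 0, 0, 0, 0])

```text
clock: 3.48
tool_pos: [0.4813, -0.2145, 0.0828]
tool_rot: [0.001, 0.117, 0.993, -0.0]
ft_force: [0.2, 0.1, 0.7]
grip_width: 0.0005
gripper_force: 0.0
```

arm_command(rows=[0, 0, 0, 5, 0, 0, 0, 0, 2, 0, 0, 0, 0, 1, 0, 0, 0, 0, 1, 0, 0, 0, 0, 0, 0])

```text
clock: 3.9
tool_pos: [0.481, -0.2146, 0.0728]
tool_rot: [0.0, 0.117, 0.993, 0.0]
ft_force: [0.5, -0.6, -0.2]
grip_width: 0.0006
gripper_force: 0.0
```

arm_command(rows=[0, 0, 0, 1, 0, 0, 0, 0, 1, 0, 0, 0, 0, 1, 0, 0, 0, 0, 0, 0, 0, 0, 0, 0, 0])

```text
clock: 4.32
tool_pos: [0.4808, -0.2145, 0.0694]
tool_rot: [0.0, 0.117, 0.993, 0.0]
ft_force: [-0.7, 0.6, 2.4]
grip_width: 0.0007
gripper_force: 1.2
```

arm_command(rows=[0, 0, 0, 0.7, 0, 0, 0, 0, 0.7, 0, 0, 0, 0, 0.6, 0, 0, 0, 0, 0, 0, 0, 0, 0, 0, 0])

```text
clock: 4.73
tool_pos: [0.4809, -0.2146, 0.0693]
tool_rot: [0.0, 0.117, 0.993, 0.001]
ft_force: [-7.1, 3.6, 23.9]
grip_width: 0.0004
gripper_force: 11.9
```

arm_command(rows=[0, 0, 0, -30, 0, 0, 0, 0, -17, 0, 0, -30, 8, 0, 0, 0, -30, 8, 0, 0, 0, -30, 8, 0, 0])

```text
clock: 5.15
tool_pos: [0.5753, -0.2117, 0.115]
tool_rot: [0.001, 0.117, 0.993, 0.0]
ft_force: [-0.0, -1.4, 0.4]
grip_width: 0.0003
gripper_force: 0.0
```

arm_command(rows=[0, 0, 0, 0, 0, 0, 0, 0, 22, 0, 0, 0, 0, 15, 0, 0, 0, 0, 3, 0, 0, 0, 0, 0, 0])

```text
clock: 5.57
tool_pos: [0.5723, -0.2119, 0.0728]
tool_rot: [-0.002, 0.118, 0.993, 0.0]
ft_force: [0.6, 0.0, 0.5]
grip_width: 0.0002
gripper_force: 0.0
```

arm_command(rows=[0, 0, 0, 1, 0, 0, 0, 0, 1, 0, 0, 0, 0, 1, 0, 0, 0, 0, 1, 0, 0, 0, 0, 1, 0])

```text
clock: 5.98
tool_pos: [0.5742, -0.2121, 0.0698]
tool_rot: [0.0, 0.117, 0.993, 0.0]
ft_force: [0.3, 0.1, 0.3]
grip_width: 0.0003
gripper_force: 0.0
```

arm_command(rows=[0, 0, 0, 0.5, 0, 0, 0, 0, 0.5, 0, 0, 0, 0, 0, 0, 0, 0, 0, 0, 0, 0, 0, 0, 0, 0])

```text
clock: 6.4
tool_pos: [0.5743, -0.2119, 0.0687]
tool_rot: [0.0, 0.117, 0.993, 0.0]
ft_force: [-0.1, 1.2, 4.5]
grip_width: 0.0006
gripper_force: 1.8
```

arm_command(rows=[0, 0, 0, 0.5, 0, 0, 0, 0, 0.5, 0, 0, 0, 0, 0, 0, 0, 0, 0, 0, 0, 0, 0, 0, 0, 0])

```text
clock: 6.82
tool_pos: [0.5745, -0.2116, 0.0676]
tool_rot: [0.0, 0.117, 0.993, 0.0]
ft_force: [2.8, 2.9, 5.1]
grip_width: 0.0
gripper_force: 2.5
```

arm_command(rows=[0, 0, 0, 0.5, 0, 0, 0, 0, 0.5, 0, 0, 0, 0, 0, 0, 0, 0, 0, 0, 0, 0, 0, 0, 0, 0])

```text
clock: 7.23
tool_pos: [0.5747, -0.2114, 0.0666]
tool_rot: [0.001, 0.117, 0.993, 0.0]
ft_force: [1.9, 4.2, 5.3]
grip_width: 0.0008
gripper_force: 2.7
```

arm_command(rows=[0, 0, 0, 0.4, 0, 0, 0, 0, 0.4, 0, 0, 0, 0, 0, 0, 0, 0, 0, 0, 0, 0, 0, 0, 0, 0])

```text
clock: 7.65
tool_pos: [0.5748, -0.2114, 0.0663]
tool_rot: [0.001, 0.117, 0.993, 0.001]
ft_force: [1.0, 5.0, 8.2]
grip_width: 0.0004
gripper_force: 4.6
```

The +x,+y corner (far left) is soft: it gave about 2.7 mm under roughly 5 N. I'll retreat, then work out the wedge pose and the clearances around that corner.

arm_command(rows=[40, 0, 0, -5, 0, 40, 0, 0, -30, 0, 40, 0, 0, -40, 0, 40, 0, 0, -40, 0, 40, 0, 0, 0, 0])

```text
clock: 8.07
tool_pos: [0.5761, -0.2157, 0.1872]
tool_rot: [0.005, 0.118, 0.993, -0.002]
ft_force: [1.6, -0.5, -0.1]
grip_width: 0.0318
gripper_force: 0.0
```

Run:
```python
from h import *
z=np.load("pics/w1.npz"); cw=dict(calibration("wrist"),extrinsics=z["E"])
tip=plane(cw,[(305.7,94),(321,96.4)],.002,True); lug=plane(cw,[(298.1,138.9),(312.6,141.7)],.04,True); lf=plane(cw,[(300.4,130),(314,132.6)],.04,True)
print("tip",tip.round(4).tolist(),tip.mean(0).round(4)); print("lugback",lug.round(4).tolist(),lug.mean(0).round(4)); print("lugfront",lf.mean(0).round(4))
v=(tip.mean(0)-lug.mean(0))[:2]; print("len",np.linalg.norm(v),"dir",np.degrees(np.arctan2(v[1],v[0])))
t=np.load("pics/top0.npz"); c=calibration("top"); d=t["d"]; vv,u=np.nonzero(d>0); o,D=ray(c,np.c_[u,vv]); P=o+D*d[vv,u][:,None]
hs=cv2.cvtColor(t["im"],cv2.COLOR_RGB2HSV)
# top-view wedge lug
print("lug top cam", P[(abs(P[:,2]-.04)<.004)&(abs(P[:,0]-.37)<.04)&(abs(P[:,1]+.27)<.04)].mean(0).round(4))
xs=np.arange(.56,.80,.02); print("x",xs.round(2))
for y in np.arange(-.06,-.34,-.02): print("%.2f"%y,[int(1000*(lambda q:q.max() if len(q) else 0)(P[(abs(P[:,0]-x)<.01)&(abs(P[:,1]-y)<.01)][:,2])) for x in xs])
s,R=tool(); print(s["tool_pos"],np.degrees(np.arctan2(R[1,1],R[0,1])),s["joint_pos"][6])
im,dd=read_camera("top"); np.savez("pics/top1.npz",im=im,d=dd)
```

```text
tip [[0.3168, -0.2545, 0.002], [0.3259, -0.2329, 0.002]] [ 0.3213 -0.2437  0.002 ]
lugback [[0.3794, -0.28, 0.04], [0.3882, -0.2611, 0.04]] [ 0.3838 -0.2705  0.04  ]
lugfront [ 0.372  -0.2649  0.04  ]
len 0.06795655336803408 dir 156.7641902568196
lug top cam [ 0.3769 -0.2695  0.0403]
x [0.56 0.58 0.6  0.62 0.64 0.66 0.68 0.7  0.72 0.74 0.76 0.78]
-0.06 [119, 3, 4, 6, 4, 5, 242, 260, 262, 268, 268, 267]
-0.08 [117, 117, 5, 4, 4, 6, 4, 4, 61, 259, 261, 256]
-0.10 [117, 4, 5, 5, 4, 4, 4, 5, 5, 3, 4, 5]
-0.12 [7, 4, 5, 5, 5, 4, 4, 4, 5, 5, 5, 5]
-0.14 [4, 5, 5, 4, 4, 5, 7, 5, 5, 4, 6, 2]
-0.16 [25, 26, 25, 25, 4, 4, 5, 4, 4, 3, 4, 4]
-0.18 [27, 28, 25, 26, 5, 6, 5, 5, 4, 6, 4, 3]
-0.20 [51, 50, 44, 25, 4, 3, 5, 4, 6, 5, 3, 11]
-0.22 [53, 51, 45, 26, 4, 12, 12, 4, 11, 12, 24, 14]
-0.24 [85, 51, 49, 25, 14, 14, 15, 16, 14, 42, 56, 68]
-0.26 [85, 50, 50, 27, 12, 13, 14, 12, 10, 33, 6, 25]
-0.28 [83, 50, 47, 29, 9, 13, 5, 4, 33, 36, 19, 24]
-0.30 [51, 51, 49, 29, 4, 4, 4, 3, 35, 31, 24, 25]
-0.32 [50, 51, 46, 31, 16, 6, 4, 4, 33, 8, 22, 29]
-0.34 [30, 29, 30, 29, 18, 3, 4, 3, 36, 48, 60, 72]
[ 0.57612611 -0.21567846  0.18720965] 76.43368415206947 2.022768936448836
```

arm_command(rows=[40, 29.7, -16.7, 14.5, 0, 40, 29.7, -16.7, 14.5, 0, 40, 29.7, -16.7, 14.5, 0, 40, 29.7, -16.7, 14.5, 0, 40, 29.7, -16.7, 14.5, 0], force=15)

```text
clock: 8.53
tool_pos: [0.4067, -0.2587, 0.1063]
tool_rot: [-0.002, 0.117, 0.993, -0.0]
ft_force: [0.2, 0.4, -0.5]
grip_width: 0.0401
gripper_force: 0.0
```

arm_command(rows=[40, 29.7, -16.7, 14.5, 0, 40, 0, 0, 0, 0.084, 40, 0, 0, 0, 0.084, 40, 0, 0, 0, 0, 40, 0, 0, 0, 0])

```text
clock: 8.95
tool_pos: [0.3761, -0.268, 0.0927]
tool_rot: [-0.001, 0.199, 0.98, -0.0]
ft_force: [0.5, -0.2, 0.6]
grip_width: 0.0398
gripper_force: 0.0
```

Run:
```python
from h import *
s,R=tool(); p=s["tool_pos"]; print(p,np.degrees(np.arctan2(R[1,1],R[0,1])),s["grip_width"])
print("shift tool mm",(R.T@(np.array([.378,-.268,.032])-p)*1e3).round(1))
c=calibration("wrist"); im,d=read_camera("wrist"); np.savez("pics/w2.npz",im=im,d=d,E=c["extrinsics"]); cv2.imwrite("pics/w2.png",im[:,:,::-1])
```

```text
[ 0.37610553 -0.26800486  0.09273011] 67.02901808621512 0.03984751910133521
shift tool mm [-1.9  0.8 60.7]
```

View pics/w2.png

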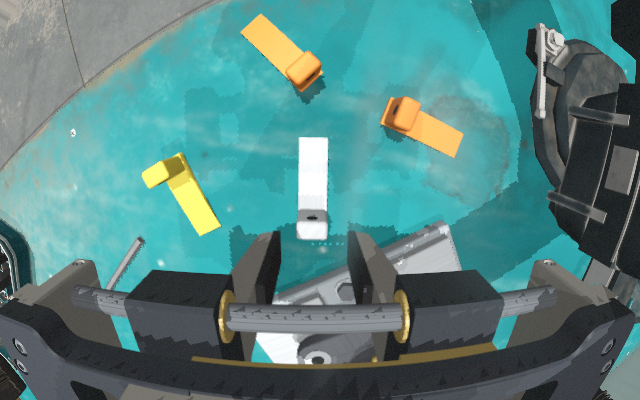

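The bright wedge is at (312,188), lined up between the open fingers at u of about 275 and 355. I'll descend and grip.

arm_command(rows=[40, -1, 0.4, 20, 0, 40, -0.9, 0.4, 25, 0, 40, 0, 0, 12, 0, 40, 0, 0, 3.5, 0, 40, 0, 0, 0, 0])

```text
clock: 9.42
tool_pos: [0.3787, -0.2678, 0.0323]
tool_rot: [-0.001, 0.199, 0.98, 0.0]
ft_force: [-0.4, -0.1, 0.0]
grip_width: 0.0403
gripper_force: 0.0
```

arm_command(rows=[18, 0, 0, 0, 0, 18, 0, 0, 0, 0, 18, 0, 0, 0, 0, 18, 0, 0, 0, 0, 18, 0, 0, 0, 0], force=20)

```text
clock: 9.83
tool_pos: [0.38, -0.2685, 0.0338]
tool_rot: [0.001, 0.2, 0.98, -0.0]
ft_force: [-0.3, -0.7, 5.2]
grip_width: 0.0219
gripper_force: 20.0
```

arm_command(rows=[18, 0, 0, -10, 0, 18, 0, 0, -25, -0.11, 18, 0, 0, -25, -0.11, 18, 0, 0, -25, -0.11, 18, 0, 0, -25, -0.11])

```text
clock: 10.25
tool_pos: [0.3786, -0.2678, 0.1444]
tool_rot: [-0.001, -0.021, 1.0, 0.0]
ft_force: [0.0, 0.3, -2.4]
grip_width: 0.0219
gripper_force: 20.0
```

arm_command(rows=[18, -36, 6, 0, 0, 18, -36, 6, 0, 0, 18, -36, 6, 0, 0, 18, -36, 6, 0, 0, 18, -36, 6, 0, 0])

```text
clock: 10.67
tool_pos: [0.5593, -0.2303, 0.1437]
tool_rot: [-0.0, -0.019, 1.0, 0.0]
ft_force: [-0.1, 0.3, -1.4]
grip_width: 0.0218
gripper_force: 20.0
```

arm_command(rows=[18, -36, 6, 0, 0, 18, -36, 6, 0, 0, 18, -30, 5, 0, 0, 18, 0, 0, 0, 0, 18, 0, 0, 0, 0])

```text
clock: 11.08
tool_pos: [0.6599, -0.2093, 0.1426]
tool_rot: [-0.001, -0.02, 1.0, -0.0]
ft_force: [-0.4, 0.3, -1.5]
grip_width: 0.0219
gripper_force: 20.0
```

Run:
```python
from h import *
s,R=tool(); p=s["tool_pos"]; print(p,np.degrees(np.arctan2(R[1,1],R[0,1])),R[:,2].round(4),s["grip_width"],s["joint_pos"],s["ft_force"])
c=calibration("wrist"); im,d=read_camera("wrist"); np.savez("pics/w3.npz",im=im,d=d,E=c["extrinsics"]); cv2.imwrite("pics/w3.png",im[:,:,::-1])
im2,d2=read_camera("top"); np.savez("pics/top2.npz",im=im2,d=d2)
o=np.zeros((600,640,3),np.uint8); o[:400]=im; o[400:600,:320]=cv2.resize(im2[120:220,240:400],None,fx=2,fy=2); cv2.imwrite("pics/w3.png",o[:,:,::-1])
```

```text
[ 0.65992723 -0.20925583  0.14255467] 92.28710343559703 [-1.6e-03 -5.0e-04 -1.0e+00] 0.021905489048855125 [-0.16468262  0.7054944   0.63982824  1.59256372 -0.47500401  1.00540995
  2.23095126] [-0.43266478  0.25313187 -1.50852384]
```

View pics/w3.png

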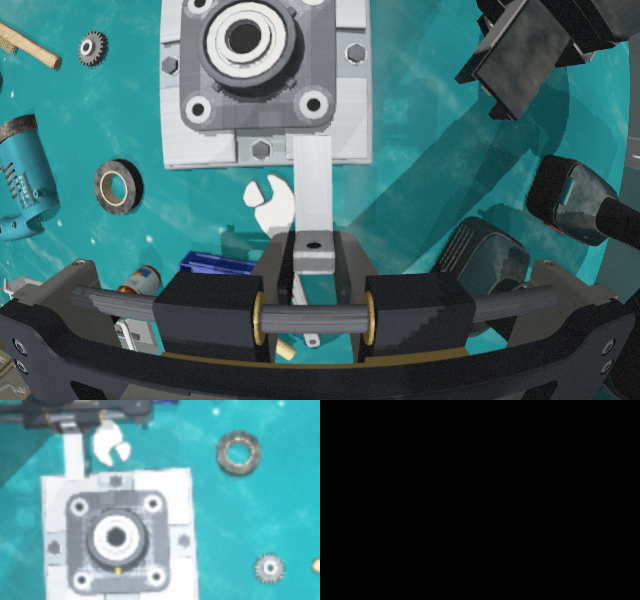

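The tip line is at about wrist (313,135) and the soft-corner spot face is at (313,105), so they line up laterally. I'll compute distances.

Run:
```python
from h import *
z=np.load("pics/w3.npz"); cw=dict(calibration("wrist"),extrinsics=z["E"])
g=cv2.cvtColor(z["im"],cv2.COLOR_RGB2GRAY)
print(g[128:142,313].tolist())
for v in (130,):pass
print("tip",plane(cw,[(294,135.5),(332,135.5)],.1105,True).round(4).tolist())
def spot(uv,w=13):
    u,v=uv; s=g[v-w:v+w+1,u-w:u+w+1]; m=((s>150)*255).astype(np.uint8)
    cs,_=cv2.findContours(m,cv2.RETR_EXTERNAL,cv2.CHAIN_APPROX_NONE); c=max(cs,key=len); (x,y),r=cv2.minEnclosingCircle(c); return (u-w+x,v-w+y),r
for uv in [(313,105),(198,109)]:
    q,rr=spot(uv); print(q,rr,plane(cw,[q],.047,True).round(4))
```

```text
[118, 121, 124, 123, 123, 130, 155, 194, 223, 228, 227, 228, 228, 228]
tip [[0.5957, -0.2228, 0.1105], [0.5949, -0.2008, 0.1105]]
(313.39348125457764, 102.73052501678467) 16.555112838745117 [[ 0.5728 -0.2126  0.047 ]]
(199.0, 108.557692527771) 17.369487762451172 [[ 0.5776 -0.3053  0.047 ]]
```

arm_command(rows=[18, -8, 0, 0, 0, 18, 0, 0, 30, 0, 18, 0, 0, 30, 0, 18, 0, 0, 18, 0, 18, 0, 0, 2, 0])

```text
clock: 11.6
tool_pos: [0.6644, -0.2097, 0.0593]
tool_rot: [-0.003, -0.018, 1.0, 0.001]
ft_force: [-0.5, 0.9, -1.3]
grip_width: 0.022
gripper_force: 20.0
```

arm_command(rows=[18, 0, 0, 1, 0, 18, 0, 0, 1, 0, 18, 0, 0, 1, 0, 18, 0, 0, 1, 0, 18, 0, 0, 0, 0])

```text
clock: 12.02
tool_pos: [0.6679, -0.2105, 0.0602]
tool_rot: [0.001, -0.019, 1.0, -0.0]
ft_force: [-0.3, 0.2, -1.3]
grip_width: 0.022
gripper_force: 20.0
```

arm_command(rows=[18, 0, 0, 1, 0, 18, 0, 0, 1, 0, 18, 0, 0, 0.5, 0, 18, 0, 0, 0, 0, 18, 0, 0, 0, 0])

```text
clock: 12.43
tool_pos: [0.6674, -0.2103, 0.0565]
tool_rot: [-0.0, -0.019, 1.0, -0.0]
ft_force: [0.1, -0.1, -1.3]
grip_width: 0.0217
gripper_force: 20.0
```

arm_command(rows=[18, 0, 0, 0.6, 0, 18, 0, 0, 0, 0, 18, 0, 0, 0, 0, 18, 0, 0, 0, 0, 18, 0, 0, 0, 0])

```text
clock: 12.85
tool_pos: [0.6674, -0.2103, 0.056]
tool_rot: [-0.0, -0.019, 1.0, -0.0]
ft_force: [0.5, -0.4, -1.3]
grip_width: 0.0224
gripper_force: 20.0
```

arm_command(rows=[18, 0, 0, 0.5, 0, 18, 0, 0, 0, 0, 18, 0, 0, 0, 0, 18, 0, 0, 0, 0, 18, 0, 0, 0, 0])

```text
clock: 13.27
tool_pos: [0.6675, -0.2104, 0.0557]
tool_rot: [0.0, -0.019, 1.0, -0.0]
ft_force: [0.0, 0.6, 0.8]
grip_width: 0.0217
gripper_force: 20.0
```

arm_command(rows=[18, 0, 0, 0.5, 0, 18, 0, 0, 0, 0, 18, 0, 0, 0, 0, 18, 0, 0, 0, 0, 18, 0, 0, 0, 0])

```text
clock: 13.68
tool_pos: [0.6677, -0.2105, 0.0554]
tool_rot: [0.0, -0.019, 1.0, -0.0]
ft_force: [0.1, -0.2, 4.0]
grip_width: 0.0217
gripper_force: 20.0
```

arm_command(rows=[18, 3, 0, -0.3, 0, 18, 4, 0, 0, 0, 18, 4, 0, 0, 0, 18, 4, 0, 0, 0, 18, 0, 0, 0, 0])

```text
clock: 14.1
tool_pos: [0.6517, -0.211, 0.0556]
tool_rot: [0.0, -0.018, 1.0, 0.0]
ft_force: [1.2, 0.2, 2.6]
grip_width: 0.0219
gripper_force: 20.0
```

arm_command(rows=[18, 2, 0, 0, 0, 18, 2, 0, 0, 0, 18, 2, 0, 0, 0, 18, 2, 0, 0, 0, 18, 0, 0, 0, 0])

```text
clock: 14.52
tool_pos: [0.6445, -0.2113, 0.0557]
tool_rot: [0.0, -0.018, 1.0, -0.0]
ft_force: [2.0, -0.2, 5.6]
grip_width: 0.0221
gripper_force: 20.0
```

arm_command(rows=[18, 0, 0, -0.4, 0, 18, 1, 0, 0, 0, 18, 1, 0, 0, 0, 18, 0, 0, 0, 0, 18, 0, 0, 0, 0])

```text
clock: 14.93
tool_pos: [0.6422, -0.2113, 0.0557]
tool_rot: [-0.0, -0.019, 1.0, 0.0]
ft_force: [2.5, 0.8, 3.3]
grip_width: 0.0222
gripper_force: 20.0
```

arm_command(rows=[18, 1, 0, 0, 0, 18, 1, 0, 0, 0, 18, 0, 0, 0, 0, 18, 0, 0, 0, 0, 18, 0, 0, 0, 0])

```text
clock: 15.35
tool_pos: [0.6403, -0.2113, 0.0557]
tool_rot: [-0.0, -0.019, 1.0, 0.0]
ft_force: [1.8, -0.3, 4.7]
grip_width: 0.0218
gripper_force: 20.0
```

arm_command(rows=[18, 0, 0, -0.3, 0, 18, 1, 0, 0, 0, 18, 1, 0, 0, 0, 18, 0, 0, 0, 0, 18, 0, 0, 0, 0])

```text
clock: 15.77
tool_pos: [0.6379, -0.2114, 0.0558]
tool_rot: [-0.0, -0.018, 1.0, 0.0]
ft_force: [2.5, 0.3, 3.9]
grip_width: 0.0217
gripper_force: 20.0
```

arm_command(rows=[18, 1, 0, 0, 0, 18, 1, 0, 0, 0, 18, 0, 0, 0, 0, 18, 0, 0, 0, 0, 18, 0, 0, 0, 0])

```text
clock: 16.18
tool_pos: [0.6359, -0.2114, 0.0558]
tool_rot: [-0.0, -0.019, 1.0, 0.0]
ft_force: [1.9, 0.3, 2.4]
grip_width: 0.0216
gripper_force: 20.0
```

arm_command(rows=[18, 0.7, 0, -0.1, 0, 18, 0.7, 0, 0, 0, 18, 0, 0, 0, 0, 18, 0, 0, 0, 0, 18, 0, 0, 0, 0])

```text
clock: 16.6
tool_pos: [0.6347, -0.2115, 0.0558]
tool_rot: [-0.0, -0.019, 1.0, 0.0]
ft_force: [1.4, 0.4, 0.7]
grip_width: 0.0218
gripper_force: 20.0
```

arm_command(rows=[18, 0.7, 0, 0, 0, 18, 0.7, 0, 0, 0, 18, 0, 0, 0, 0, 18, 0, 0, 0, 0, 18, 0, 0, 0, 0])

```text
clock: 17.02
tool_pos: [0.6334, -0.2115, 0.0559]
tool_rot: [-0.0, -0.019, 1.0, 0.0]
ft_force: [0.9, 0.0, -2.2]
grip_width: 0.0221
gripper_force: 20.0
```

arm_command(rows=[18, 0.7, 0, 0.1, 0, 18, 0.7, 0, 0, 0, 18, 0, 0, 0, 0, 18, 0, 0, 0, 0, 18, 0, 0, 0, 0])

```text
clock: 17.43
tool_pos: [0.6323, -0.2116, 0.0559]
tool_rot: [0.0, -0.019, 1.0, 0.0]
ft_force: [2.1, 0.3, -2.7]
grip_width: 0.022
gripper_force: 20.0
```

arm_command(rows=[18, 0.7, 0, 0, 0, 18, 0.7, 0, 0, 0, 18, 0, 0, 0, 0, 18, 0, 0, 0, 0, 18, 0, 0, 0, 0])

```text
clock: 17.85
tool_pos: [0.6313, -0.2114, 0.056]
tool_rot: [0.0, -0.019, 1.0, 0.0]
ft_force: [5.5, 0.6, -3.8]
grip_width: 0.0217
gripper_force: 20.0
```

Run:
```python
from h import *
F=[]
for i in range(4):
    im,d=read_camera("wrist"); s,R=tool(); F.append(np.r_[s["tool_pos"],s["ft_force"],s["torque"]])
print(np.mean(F,0).round(4))
c=calibration("wrist"); np.savez("pics/w4.npz",im=im,d=d,E=c["extrinsics"]); cv2.imwrite("pics/w4.png",im[:,:,::-1])
```

```text
[ 0.6311 -0.2114  0.056   5.3652  0.5823 -4.4427  0.1772 -1.3294 -0.0114]
```

View pics/w4.png

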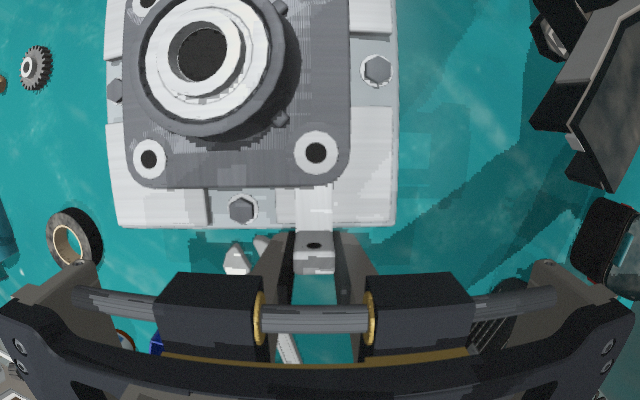

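The wedge is under the flange corner, with its body at (315,205) below the spot face at (316,152). The push is up to 5.4 N, so it is bearing. I'll settle it down onto the pad and snug it a little.

arm_command(rows=[18, 0, 0, 0.3, 0, 18, 0.5, 0, 0, 0, 18, 0.5, 0, 0, 0, 18, 0, 0, 0, 0, 18, 0, 0, 0, 0])

```text
clock: 18.47
tool_pos: [0.6304, -0.2114, 0.056]
tool_rot: [0.001, -0.019, 1.0, 0.0]
ft_force: [5.7, 1.0, -3.7]
grip_width: 0.0213
gripper_force: 20.0
```

arm_command(rows=[18, 0, 0, 0.2, 0, 18, 0.5, 0, 0, 0, 18, 0.5, 0, 0, 0, 18, 0, 0, 0, 0, 18, 0, 0, 0, 0])

```text
clock: 18.88
tool_pos: [0.6297, -0.2114, 0.056]
tool_rot: [0.001, -0.019, 1.0, 0.0]
ft_force: [6.4, 1.6, -2.6]
grip_width: 0.0218
gripper_force: 20.0
```

arm_command(rows=[18, 0.3, 0, 0.2, 0, 18, 0.3, 0, 0, 0, 18, 0, 0, 0, 0, 18, 0, 0, 0, 0, 18, 0, 0, 0, 0])

```text
clock: 19.3
tool_pos: [0.6294, -0.2114, 0.0559]
tool_rot: [0.001, -0.019, 1.0, 0.0]
ft_force: [6.3, 0.9, -2.0]
grip_width: 0.0219
gripper_force: 20.0
```

arm_command(rows=[26, 0, 0, 0, 0, 34, 0, 0, 0, 0, 34, 0, 0, 0, 0, 34, 0, 0, 0, 0, 34, 0, 0, 0, 0])

```text
clock: 19.72
tool_pos: [0.6275, -0.2122, 0.0552]
tool_rot: [-0.001, -0.018, 1.0, 0.0]
ft_force: [-0.4, -0.4, -1.0]
grip_width: 0.0337
gripper_force: 0.0
```

Run:
```python
from h import *
im,d=read_camera("wrist"); c=calibration("wrist")
g0=np.load("pics/w4.npz")["im"]; g=im
o=np.zeros((600,640,3),np.uint8)
o[:300,:]=cv2.resize(g0[130:280,220:420],(640,480))[100:400]; o[300:,:]=cv2.resize(g[130:280,220:420],(640,480))[100:400]
cv2.imwrite("pics/cmp.png",o[:,:,::-1]); s,R=tool(); print(s["tool_pos"],s["ft_force"],s["torque"])
```

```text
[ 0.62766716 -0.21206535  0.05519681] [-0.02058626  0.09489266  0.55889738] [0.01222106 0.04152558 0.00708714]
```

View pics/cmp.png

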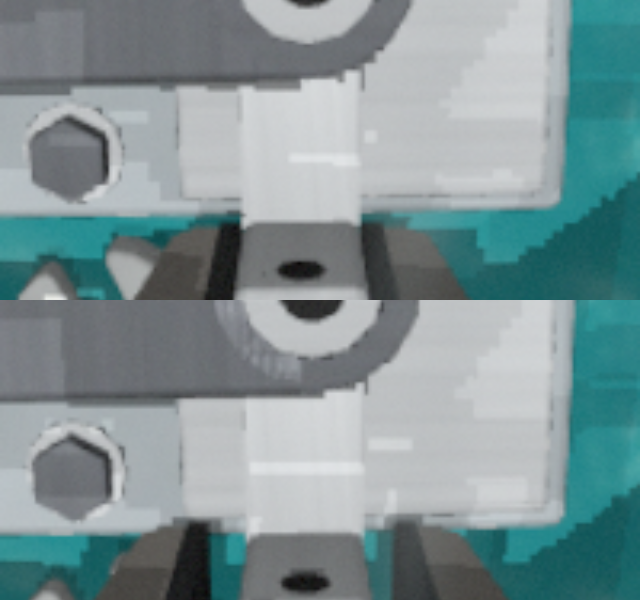

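arm_command(rows=[34, 0, 0, -10, 0, 34, 0, 0, -30, 0, 0, 0, 0, -30, 0, 0, 18, 0.5, 0, 0, 0, 36, 1, 0, 0], force=10)

```text
clock: 20.18
tool_pos: [0.5783, -0.2123, 0.1281]
tool_rot: [0.004, -0.02, 1.0, -0.001]
ft_force: [0.4, -0.7, 0.8]
grip_width: 0.0159
gripper_force: 0.0
```

arm_command(rows=[0, 0, 0, 25, 0, 0, 0, 0, 20, 0, 0, 0, 0, 5, 0, 0, 0, 0, 2, 0, 0, 0, 0, 0, 0])

```text
clock: 20.6
tool_pos: [0.5746, -0.2125, 0.0737]
tool_rot: [0.0, -0.019, 1.0, -0.0]
ft_force: [0.3, 0.4, -0.4]
grip_width: 0.0003
gripper_force: 0.0
```

arm_command(rows=[0, 0, 0, 1.5, 0, 0, 0, 0, 1.5, 0, 0, 0, 0, 0.8, 0, 0, 0, 0, 0, 0, 0, 0, 0, 0, 0])

```text
clock: 21.02
tool_pos: [0.5744, -0.2123, 0.0697]
tool_rot: [0.0, -0.019, 1.0, -0.0]
ft_force: [-0.4, 0.3, -0.0]
grip_width: 0.0005
gripper_force: 0.0
```

arm_command(rows=[0, 0, 0, 0.4, 0, 0, 0, 0, 0.3, 0, 0, 0, 0, 0, 0, 0, 0, 0, 0, 0, 0, 0, 0, 0, 0])

```text
clock: 21.43
tool_pos: [0.5744, -0.2124, 0.0695]
tool_rot: [0.0, -0.019, 1.0, 0.0]
ft_force: [-1.4, 0.4, 4.1]
grip_width: 0.0004
gripper_force: 2.5
```

arm_command(rows=[0, 0, 0, 0.4, 0, 0, 0, 0, 0.2, 0, 0, 0, 0, 0, 0, 0, 0, 0, 0, 0, 0, 0, 0, 0, 0])

```text
clock: 21.85
tool_pos: [0.5744, -0.2124, 0.0694]
tool_rot: [0.0, -0.019, 1.0, 0.0]
ft_force: [-2.8, 2.0, 8.5]
grip_width: 0.0008
gripper_force: 4.6
```

arm_command(rows=[0, 0, 0, 0, 0, 0, 0, 0, 0, 0, 0, 0, 0, 0, 0, 0, 0, 0, 0, 0, 0, 0, 0, 0, 0])

```text
clock: 22.27
tool_pos: [0.5744, -0.2124, 0.0694]
tool_rot: [0.0, -0.019, 1.0, 0.0]
ft_force: [-3.7, 1.5, 9.3]
grip_width: 0.0007
gripper_force: 4.6
```

arm_command(rows=[0, 0, 0, -20, 0, 0, 0, 0, -38, 0, 0, 0, 0, 0, 0, 0, 28, -28, 0, 0, 0, 28, -28, 0, 0])

```text
clock: 22.68
tool_pos: [0.522, -0.2689, 0.1267]
tool_rot: [0.001, -0.022, 1.0, -0.0]
ft_force: [-1.0, -1.5, -0.1]
grip_width: 0.0004
gripper_force: 0.0
```

arm_command(rows=[0, 28, -28, 0, 0, 0, 9.7, -9.8, 0, 0, 0, 0, 0, 0, 0, 0, 0, 0, 35, 0, 0, 0, 0, 17, 0])

```text
clock: 23.1
tool_pos: [0.4849, -0.3083, 0.0728]
tool_rot: [0.0, -0.019, 1.0, 0.001]
ft_force: [0.0, 0.9, -1.9]
grip_width: 0.0002
gripper_force: 0.0
```

arm_command(rows=[0, 0, 0, 0, 0, 0, 0, 0, 0, 0, 0, 0, 0, 1.5, 0, 0, 0, 0, 1, 0, 0, 0, 0, 0, 0])

```text
clock: 23.52
tool_pos: [0.4849, -0.3096, 0.0726]
tool_rot: [0.001, -0.019, 1.0, -0.0]
ft_force: [-0.3, -0.8, -0.3]
grip_width: 0.0001
gripper_force: 0.0
```

arm_command(rows=[0, 0, 0, 1.5, 0, 0, 0, 0, 1, 0, 0, 0, 0, 0.4, 0, 0, 0, 0, 0, 0, 0, 0, 0, 0, 0])

```text
clock: 23.93
tool_pos: [0.4844, -0.3095, 0.0695]
tool_rot: [0.0, -0.019, 1.0, 0.0]
ft_force: [-1.2, 1.7, 4.6]
grip_width: 0.0003
gripper_force: 2.8
```

arm_command(rows=[0, 0, 0, 0.4, 0, 0, 0, 0, 0.3, 0, 0, 0, 0, 0.2, 0, 0, 0, 0, 0, 0, 0, 0, 0, 0, 0])

```text
clock: 24.35
tool_pos: [0.4844, -0.3095, 0.0694]
tool_rot: [0.001, -0.019, 1.0, 0.0]
ft_force: [-2.3, 3.0, 13.4]
grip_width: 0.0004
gripper_force: 6.6
```

arm_command(rows=[0, 0, 0, 0, 0, 0, 0, 0, 0, 0, 0, 0, 0, 0, 0, 0, 0, 0, -4, 0, 0, 0, 0, -10, 0])

```text
clock: 24.77
tool_pos: [0.4834, -0.3091, 0.0814]
tool_rot: [-0.001, -0.018, 1.0, 0.0]
ft_force: [0.0, -0.3, 0.9]
grip_width: 0.0003
gripper_force: 0.0
```

arm_command(rows=[0, 0, 0, -35, 0, 0, 0, 0, -40, 0, 0, 35, 0, -20, 0, 0, 35, 0, -20, 0, 0, 0, 0, 0, 0])

```text
clock: 25.18
tool_pos: [0.4093, -0.3146, 0.2005]
tool_rot: [0.002, -0.015, 1.0, -0.0]
ft_force: [-0.4, -0.6, 0.0]
grip_width: 0.0005
gripper_force: 0.0
```

Run:
```python
from h import *
s,R=tool(); print(s["tool_pos"],s["ft_force"])
im,d=read_camera("top"); sc,_=read_camera("scene"); im0=np.load("pics/top0.npz")["im"]
o=np.zeros((600,640,3),np.uint8)
o[:400,:400]=cv2.resize(im[140:240,250:350],None,fx=4,fy=4,interpolation=cv2.INTER_CUBIC)
o[400:600,:480]=cv2.resize(sc[155:255,250:390],None,fx=2,fy=2,interpolation=cv2.INTER_CUBIC).shape and cv2.resize(sc[150:250,250:490],(480,200),interpolation=cv2.INTER_CUBIC)
cv2.imwrite("pics/fin.png",o[:,:,::-1])
def sp(im,uv,w=5):
    g=cv2.cvtColor(im,cv2.COLOR_RGB2GRAY).astype(float); u,v=uv; s=g[v-w:v+w+1,u-w:u+w+1]; W=np.clip(s-np.percentile(s,60),0,None); yy,xx=np.mgrid[v-w:v+w+1,u-w:u+w+1]; return np.array([(W*xx).sum(),(W*yy).sum()])/W.sum()
for p in [(280,173),(317,172),(281,210),(318,208)]: print(p,((sp(im,p)-sp(im0,p))*2.5).round(2),"mm")
```

```text
[ 0.4093338  -0.31462069  0.20054446] [-0.35427113 -0.57174976  0.00360605]
(280, 173) [-0.62  1.23] mm
(317, 172) [-0.1   0.06] mm
(281, 210) [-4.87  0.84] mm
(318, 208) [-7.6   6.95] mm
```

View pics/fin.png

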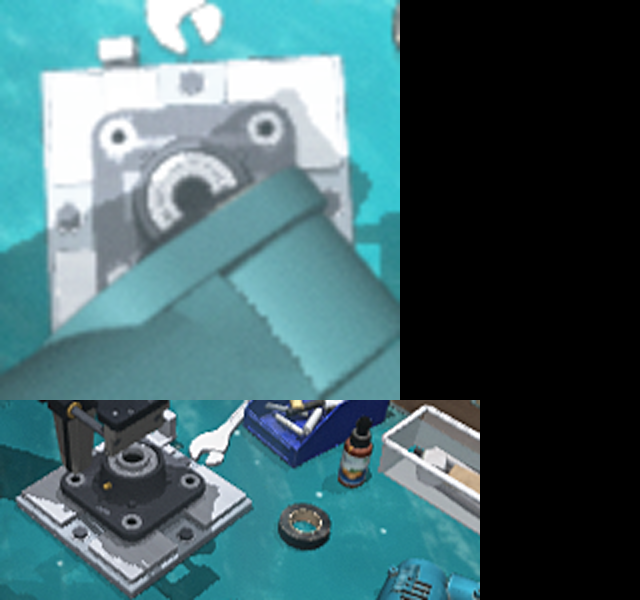

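The visible spot faces moved no more than about 1 mm; the nearer two are hidden by the arm. The wedge lug stands upright at the pad edge at (118,48), the wrench is untouched and the fingers are clear, so I'm handing the job in.

```bash
python3 -c "
from workcell import r
print(r.close_job())"
```

```text
the job is handed in; nothing more can be done
None
```

The soft foot was at the far-left (+x, +y) corner; the wedge is now in under it, that corner held firm at about 9 N and the opposite one at about 13 N, and the job is handed in with no verdict returned (one overshoot: a solid corner took about 24 N in the search, under the 40 N limit).

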